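# Take the rolling pin out of the half-opening drawer

### The job

Get the rolling pin out of the low wooden drawer unit on the worktop. Pull the drawer, which stands ajar, out until you feel it reach its stop; it only opens part way, less than the pin's length, so raise the pin's near end over the drawer front and draw the pin out slantwise from under the unit's top, without forcing it or disturbing the pan lid, skillet, kettle and jug. Finish still holding the pin in the gripper, level, at least 10 cm above the top of the unit and touching nothing else, with the drawer left open.

Things in the scene. Friction and masses are not known exactly. Their poses are not given: they have to be found in the camera images.
- unit: Low pale-wood drawer unit on the left worktop, fixed; 220 wide (y), 325 deep (x), 120 high. Origin: at worktop height under the middle of its front face; x axis points from that face back into the unit, z up; the drawer slides out along -x. Small jars stand on its top, 130 or more behind the front edge.
- unit_top_edge (a point): Middle of the front upper edge of the unit's top panel, which is 12 thick (underside 108 above the worktop). The panel covers the rear of the drawer even when that is fully out, leaving about 180 open between it and the drawer front.
- drawer (a joint): Travel of the drawer in m: 0 shut, grows as it is pulled out toward the robot; starts ajar at about 0.09; hard stop at 0.185. It needs 2 to 4 N to slide and stays where it is left. Drawer floor 20, side walls 59 above the worktop; inside 184 wide, with dividers 20 high above the floor 72 each side of the middle and thin sticks in the outer lanes.
- handle (a point): Middle of the steel bar handle on the drawer front: a level bar 10 thick and 72 long, parallel to the front, 76 above the worktop, its axis 42 in front of the drawer front (37 of free space behind the bar). Can be pinched across its thickness from above. Moves with the drawer.
- drawer_front_top (a point): Middle of the upper edge of the drawer front (16 thick, 216 wide), 88 above the worktop; its inner side is 8 further toward the unit, in the plane of the unit's face when the drawer is shut. Moves with the drawer.
- pin_mid (a point): Middle of the wooden rolling pin, on its axis, which is this frame's x axis (at the start along the unit's x axis). 280 long: body 44 in diameter, 180 long; a handle at each end, 50 long, 24 thick. 0.2 to 0.33 kg. Lies in the drawer, axis 46 above the worktop, handles in notched rests 112 from its middle (12 thick, 47 high), and comes along with the drawer. 48 of finger room beside the body.
- pin_near (a point): End of the pin nearest the robot at the start (tip of its handle, 140 from the middle), 4 to 24 behind the inner side of the drawer front. With the pin's other end low on the drawer floor and the drawer fully out, the pin clears drawer front and top panel at a slant of 17 to 22 degrees; drawn along its own axis at that slant it comes free of the top panel after about 125.
- pan_lid: Bystander: domed pan lid with a wooden knob, 258 across, 114 high, on the glass of the range. Origin: centre of its underside.
- kettle: Bystander: stove kettle, 240 high, at the back of the range. Origin: centre of its underside.
- skillet: Bystander: cast-iron skillet, 291 across, 65 high, on the range. Origin: centre of its underside.
- jug: Bystander: glass measuring jug, 114 high, on the right worktop. Origin: centre of its underside.

How it is judged (in metres and radians):
On the way, in this order (a step that is already met when the one before it is completed fails the run):
1. the drawer is pulled out to its stop (within 8 mm) with the pin still lying in it (value of joint drawer above 0.177 m and z of pin_mid in the frame of unit below 0.06 m), for 0.2 s.
2. the pin slants through the gap: near end raised above the drawer front, slant over 10 degrees, far end still under the unit's top panel (z of pin_near in the frame of unit above 0.095 m and x of pin_mid in the frame of unit above -0.125 m and z of pin_mid in the frame of unit below 0.12 m and angle between pin_mid's own x axis and vertical above 1.75 rad), for 0.1 s.
At the end, for the whole second after the job is handed in: The pin is held still in the fingers, level within 15 degrees, its middle and near end at least 210 mm above the worktop (90 mm above the unit's top), touching none of unit, drawer, kettle and pan lid; the drawer is still at least 150 mm open (height (world z) of each of pin_near, pin_mid above 0.21 m and angle between pin_mid's own x axis and vertical between 1.31 and 1.83 rad and contact force between pin and the fingers above 1 N and contact force between pin and unit below 0.2 N and linear speed of pin below 0.05 m/s and value of joint drawer above 0.15 m and contact force between pin and kettle below 0.2 N and contact force between pin and pan_lid below 0.2 N); the arm keeps its last pose, push and grip.
It fails at once if the pin is forced against the unit or its drawer with more than 30 N (contact force between pin and unit above 30 N).
It fails at once if a bystander is pushed more than 30 mm from its place (distance of any of pan_lid, kettle, skillet, jug from where it was at the start of the episode above 0.03 m).
It fails at once if the jug is tipped over (angle between jug's own z axis and vertical above 0.5 rad).
It also fails if it takes over 61 s, if anything falls off the work surface, if the arm or the gripper's body presses on something with over 40 N, if the wrist force passes 120 N, or if a joint passes its speed limit or range.

### The arm

A 7-joint arm with a two-finger parallel gripper is mounted at the origin on a cart in front of the work surface, level with it; the furniture and walls round the work are solid. World frame = base frame: x ahead of the robot, y to its left, z up, the work surface at z = 0. Lengths are in mm, angles in rad, forces in N, time in s.
With the tool pointing down it reaches from about 400 to 850 mm from the base axis. Payload 10.4 kg.
Tool frame: the origin (TCP) lies on the centre line of the jaws, within the pads' length; the fingertips stand 17 mm ahead of it and the grasp point (between the pads) lies 2 mm behind it; z points along the fingers, y is the line along which they close (so a half turn about z gives the same grasp; the last joint's range is limited). The gripper opens to 87 mm and grips with 3 to 60 N. Pads are 19 mm wide; open, the fingers measure 117 mm over their backs; the gripper's body (75 mm by 190 mm) begins 51 mm behind the grasp point.
Start: joints at [-1.138, 0.332, -0.065, 1.46, 0.022, 1.35, -0.088], TCP at [275.104, 561.22, 239.576] pointing down, gripper open.
Joint ranges: [-2.6, 2.6], [-0.5, 2.12], [-1.47, 1.34], [0.16, 2.42], [-1.27, 4.41], [0.06, 2.06], [-2.6, 2.6]. Speed limits (rad/s): [2.22, 2.22, 2.79, 2.79, 3.14, 3.14, 3.14].

### API

Orientations are given as a unit quaternion [x, y, z, w].
In Python, from workcell import ctrl gives the robot as it stands.
- The arm moves only by the tool servo_tool, never from a script. Its argument "series" is a list of rows, each an object with "angular": the turn, a rotation vector about the tool's x, y, z normalised to -1 to 1, where 1 is 360 degrees, a list of three; "dp": the shift along the tool's x, y, z normalised to -1 to 1, where 1 is 500 mm, a list of three; "grip": the gripper command: -1 is shut, 1 is fully open, values between are in proportion. In form: [{"angular": [ax, ay, az], "dp": [dx, dy, dz], "grip": grip}, ...]. A call has 1 to 12 rows; each row is the pose to reach, as a shift and turn from the pose commanded when the call began, along the tool's axes at that moment, turning the shorter way round; what a row does not reach only later rows make up. A row lasts 1/12 s, in which the tool goes at most 41.7 mm and 7.16 degrees, less where a joint would pass 70% of its speed; a pose out of reach is approached as far as the arm can. A call with a number of a shift or a turn outside -1 to 1 is refused whole. A call with a gripper value outside its range is refused whole. The fingers move at their own pace and stop on an object; "newtons" is the grip in N (left out, the last holds). Time passes only in rows, so rows that repeat a pose let the fingers close. It gives the time, the measured TCP pose, the force, the opening and the grip force at its end, in the units of the state.
- ctrl.observe(): the state, without advancing time (a new reading comes with each control period).
- ctrl.snapshot(name): name is "side" or "top"; returns the picture (400x640x3 uint8, red, green, blue); there is no depth.
- ctrl.camera_model(name): a dict with "fx", "fy", "cx", "cy" (pixels), "D" ([k1, k2, p1, p2, k3] as OpenCV has them; the pictures are not rectified), "R" (3x3) and "t" (3): a world point X has camera coordinates R X + t. Camera axes: x right, y down, z forward; pixel columns grow to the right and rows downward; lengths in mm; the calibration is good to about 2 mm. A picture is of the moment at which its call begins. camera_model takes no time and is no camera call.
- ctrl.finish_job(): hands the job in; it is judged then, once.
The state is a dict: "clock": time; "joints": joint angles; "qd": joint speeds; "tau": joint torques, N m; "tcp_pos": TCP position; "orientation": TCP orientation; "wrist_force": force on the tool from outside, world axes, zero at the start; "wrist_torque": the same for the moment, N m; "width": finger opening in mm; "grasp_force": force on a finger pad.
Only numpy, scipy, OpenCV 4.12 (cv2) and the standard library are available. Lean on these libraries where they do the work, as an engineer would, in place of code of your own. Each camera call takes 0.05 s, during which the arm holds its last target. There are 200 camera calls.

## Working session

There is one attempt and no reset: what is moved stays moved. The work goes in short steps, Python scripts to look and compute and a tool call to move; the robot and the scene stay as the last step left them, time stands still between calls to the robot, and variables do not carry over. Pictures are saved under pics/ and viewed, at most 10 in all, crops included, and the job is handed in when it is done.

Besides the shell and the picture viewer there is one more tool, called after "Call:" by a JSON object that holds its "name" and its "arguments". servo_tool: Moves the arm, as the interface text tells. Scaled input: -1 to 1 covers 500 mm each way for a shift and 360 degrees each way for a turn. Its arguments: {"type":"object","properties":{"series":{"type":"array","items":{"type":"object","properties":{"angular":{"type":"array","items":{"type":"number","minimum":-1,"maximum":1}},"dp":{"type":"array","items":{"type":"number","minimum":-1,"maximum":1}},"grip":{"type":"number"}}}},"newtons":{"type":"number"}},"required":["series"]}

```bash
mkdir -p pics; python3 - <<'E'
from workcell import ctrl
import cv2,numpy as np
for n in("side","top"):
    im=ctrl.snapshot(n); cv2.imwrite(f"pics/{n}0.png",im[:,:,::-1])
    m=ctrl.camera_model(n); print(n,m)
print(ctrl.observe())
E
```

```text
side {'fx': 492.51859676765116, 'fy': 492.51859676765116, 'cx': 319.0502164326333, 'cy': 197.7368096098866, 'D': array([0.006644, 0.      , 0.      , 0.      , 0.      ]), 'R': array([[-0.83122648, -0.55592379,  0.00335879],
       [-0.37009329,  0.54884106, -0.74953615],
       [ 0.41484154, -0.62427736, -0.66195489]]), 't': array([ 480.14912282,  319.96041329, 1671.01191155])}
top {'fx': 373.3179255571625, 'fy': 373.3179255571625, 'cx': 320.94451066702766, 'cy': 203.17313445698397, 'D': array([-0.0870211,  0.       ,  0.       ,  0.       ,  0.       ]), 'R': array([[-0.19509287, -0.98077686,  0.00393969],
       [-0.91823525,  0.18123782, -0.35213189],
       [ 0.34464879, -0.07231598, -0.9359421 ]]), 't': array([ 100.53478023,  599.55908195, 1397.31270376])}
{'clock': 0.1, 'joints': array([-1.13763645,  0.33277858, -0.06473927,  1.46086366,  0.02163528,
        1.34990195, -0.08847204]), 'qd': array([-0.00136787, -0.00071613, -0.0008181 , -0.00246836, -0.000354  ,
       -0.00125128,  0.00143779]), 'tau': array([ 1.27131774e-03, -6.24539995e+01,  2.43233383e-02, -3.90715635e+01,
       -6.14506868e-02,  3.65967059e-02,  2.37441657e-05]), 'tcp_pos': array([274.9377126, 560.9132392, 238.8493718]), 'orientation': array([ 2.25867834e-01,  9.74157753e-01, -6.18795428e-04, -1.02789782e-04]), 'wrist_force': array([-0.23438786, -0.31545606, -0.26450564]), 'wrist_torque': array([ 0.0432891 , -0.0028128 ,  0.01433834]), 'grasp_force': 0.0, 'width': 86.72762527991362}
```

View pics/side0.png

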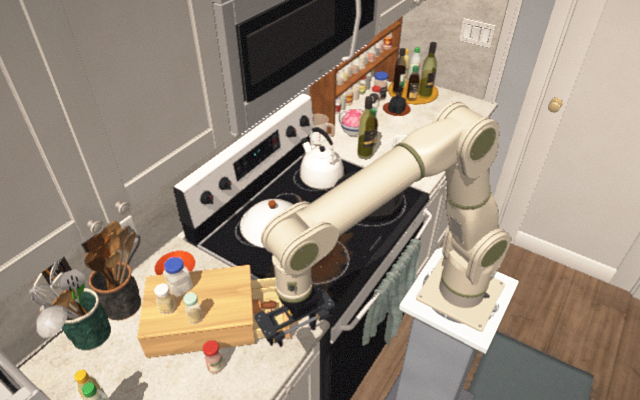

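View pics/top0.png

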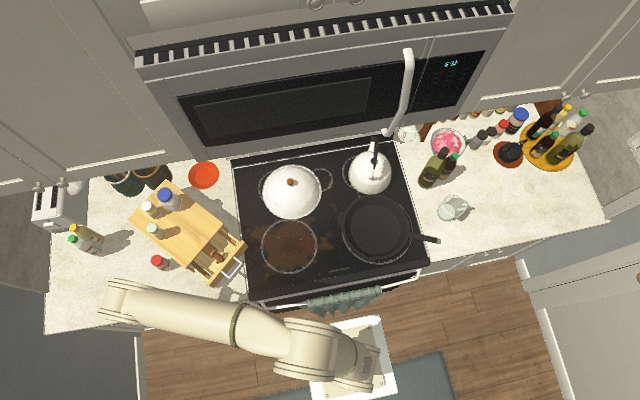

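The unit is at about (185,220) in the top view, with its drawer ajar toward the lower right and the handle near (234,266). The arm covers part of it in the side view. I'll enlarge the drawer area.

```bash
cat > h.py <<'E'
import cv2,numpy as np
from workcell import ctrl
from scipy.spatial.transform import Rotation as Rn
def ray(n,u,v):
    m=ctrl.camera_model(n);K=np.array([[m["fx"],0,m["cx"]],[0,m["fy"],m["cy"]],[0,0,1]])
    p=cv2.undistortPoints(np.array([[[u,v]]],float),K,m["D"])[0,0]
    R=m["R"];return -R.T@m["t"],R.T@np.array([p[0],p[1],1])
def onz(n,u,v,z):
    c,d=ray(n,u,v);return c+d*(z-c[2])/d[2]
def proj(n,X):
    m=ctrl.camera_model(n);K=np.array([[m["fx"],0,m["cx"]],[0,m["fy"],m["cy"]],[0,0,1]])
    return cv2.projectPoints(np.array(X,float).reshape(-1,1,3),cv2.Rodrigues(m["R"])[0],m["t"],K,m["D"])[0][:,0]
def crop(n,f,x0,y0,x1,y1,s):
    im=ctrl.snapshot(n)[y0:y1,x0:x1,::-1]
    cv2.imwrite(f"pics/{f}.png",cv2.resize(im,None,fx=s,fy=s,interpolation=cv2.INTER_CUBIC))
E
python3 -c "
from h import *
crop('top','t1',125,170,255,290,5)"
```

```text
(no output)
```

View pics/t1.png

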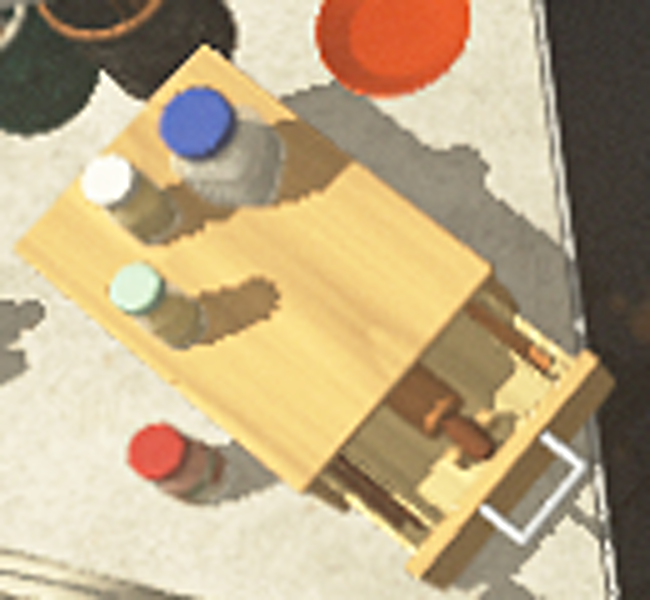

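The crop shows the unit's top corners at full-image pixels (223,223.6), (185.6,268), (166,179) and (128,218.6). The handle bar ends are at (241.6,263) and (229.8,278.4), and the pin's near handle is at about (219,258).

```bash
python3 - <<'E'
from h import *
P=[onz('top',125+u/5,170+v/5,120)[:2] for u,v in((490,268),(303,490),(15,243),(205,45))]
for p in P:print(p)
fr=P[0]-P[1];bk=P[3]-P[2];sl=P[2]-P[1];sr=P[3]-P[0]
for w in(fr,bk,sl,sr):print(np.linalg.norm(w),np.degrees(np.arctan2(w[1],w[0])))
print('edge mid',(P[0]+P[1])/2, 'centre',sum(P)/4)
H=[onz('top',125+u/5,170+v/5,76)[:2] for u,v in((581,465),(524,540))]
print('handle',H,(H[0]+H[1])/2)
print('pin near',onz('top',125+488/5,170+447/5,46))
# drawer front top corners
for u,v in((597,352),(412,570)):print(onz('top',125+u/5,170+v/5,88))
o=ctrl.observe();print(Rn.from_quat(o['orientation']).as_matrix())
E
```

```text
[593.9437794  378.51364005]
[444.86679503 539.35402373]
[688.98657426 758.79989281]
[833.90503284 594.74803386]
219.3024767084361 -47.17370759997259
218.89351763353156 -48.54359270154993
328.2544075386883 41.953229494396524
323.01504023122254 42.022713585940416
edge mid [519.40528722 458.93383189] centre [640.42554539 567.85389761]
handle [array([434.83804911, 334.52353843]), array([384.78742142, 385.6460553 ])] [409.81273527 360.08479686]
pin near [470.6983468  411.66667684  46.        ]
[519.55176451 308.59097045  88.        ]
[375.45273243 471.02777418  88.        ]
[[-8.97953535e-01  4.40090042e-01 -4.50595390e-04]
 [ 4.40090272e-01  8.97952991e-01 -9.89202863e-04]
 [-3.07248515e-05 -1.08656086e-03 -9.99999409e-01]]
```

Call:
{"name": "servo_tool", "arguments": {"series": [{"dp": [-0.06,-0.035,0.02],"angular": [0,0,0.01],"grip": -0.15},{"dp": [-0.13,-0.075,0.05],"angular": [0,0,0.02],"grip": -0.15},{"dp": [-0.2,-0.115,0.08],"angular": [0,0,0.03],"grip": -0.15},{"dp": [-0.27,-0.155,0.1],"angular": [0,0,0.04],"grip": -0.15},{"dp": [-0.33,-0.19,0.12],"angular": [0,0,0.05],"grip": -0.15},{"dp": [-0.38,-0.22,0.14],"angular": [0,0,0.06],"grip": -0.15},{"dp": [-0.419,-0.242,0.158],"angular": [0,0,0.0608],"grip": -0.15},{"dp": [-0.419,-0.242,0.158],"angular": [0,0,0.0608],"grip": -0.15},{"dp": [-0.419,-0.242,0.158],"angular": [0,0,0.0608],"grip": -0.15},{"dp": [-0.419,-0.242,0.158],"angular": [0,0,0.0608],"grip": -0.15}]}}

```text
clock: 0.98
tcp_pos: [409.5, 361.1, 160.7]
orientation: [0.406, 0.914, 0.0, -0.0]
wrist_force: [-0.6, 1.1, 0.1]
width: 38.0
grasp_force: 0.0
```

```bash
python3 -c "
from h import *
crop('side','s1',120,220,360,380,3.3)
o=ctrl.observe();print(o['clock'],o['tcp_pos'],o['width'],Rn.from_quat(o['orientation']).as_matrix(),o['joints'],o['wrist_force'])
print((proj('side',[[410,360,76],[519.5,459,120],[386,383,76],[434,333,76]])-[120,220])*3.3)"
```

```text
1.0333 [409.2803016  361.56350082 160.82379614] 37.15255968830561 [[-6.70446639e-01  7.41957751e-01 -1.13477403e-05]
 [ 7.41957532e-01  6.70446452e-01  7.58963279e-04]
 [ 5.70726740e-04  5.00424838e-04 -9.99999712e-01]] [-0.89293008  0.21569906  0.09750616  1.77927427 -0.02344891  1.14718024
 -0.05322996] [-0.21188169  0.83614112 -0.0545783 ]
[[594.02719587 247.14489441]
 [436.12261097 236.27333777]
 [600.58719182 274.89430797]
 [590.04639496 217.54504478]]
```

View pics/s1.png

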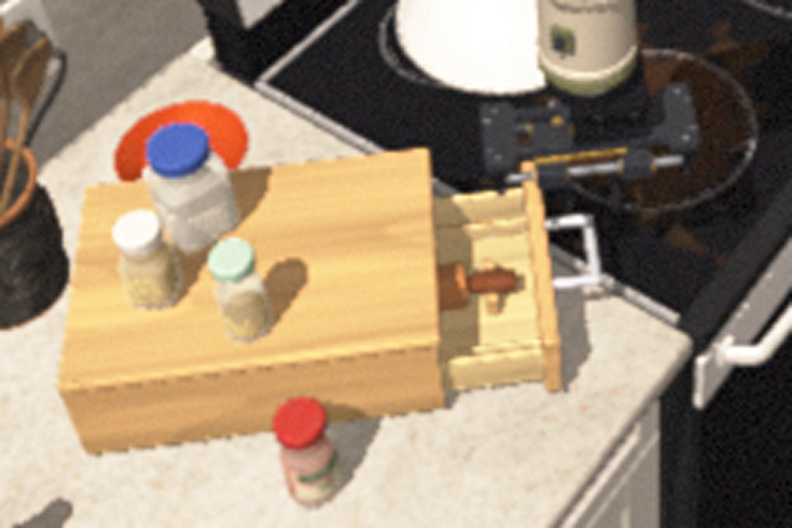

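The handle bar shows at crop (590,218) to (602,288), which matches the projected estimate. The gripper is above it, so I'll descend and pinch.

Call:
{"name": "servo_tool", "arguments": {"newtons": 25, "series": [{"dp": [0,0,0.04],"angular": [0,0,0],"grip": -0.15},{"dp": [0,0,0.08],"angular": [0,0,0],"grip": -0.15},{"dp": [0,0,0.12],"angular": [0,0,0],"grip": -0.15},{"dp": [0,0,0.15],"angular": [0,0,0],"grip": -0.15},{"dp": [0,0,0.174],"angular": [0,0,0],"grip": -0.15},{"dp": [0,0,0.174],"angular": [0,0,0],"grip": -0.15},{"dp": [0,0,0.174],"angular": [0,0,0],"grip": -1},{"dp": [0,0,0.174],"angular": [0,0,0],"grip": -1},{"dp": [0,0,0.174],"angular": [0,0,0],"grip": -1},{"dp": [0,0,0.174],"angular": [0,0,0],"grip": -1},{"dp": [0,0,0.174],"angular": [0,0,0],"grip": -1},{"dp": [0,0,0.174],"angular": [0,0,0],"grip": -1}]}}

```text
clock: 2.03
tcp_pos: [410.5, 360.8, 74.3]
orientation: [0.407, 0.914, 0.001, 0.0]
wrist_force: [1.2, -0.2, 3.6]
width: 9.0
grasp_force: 25.0
```

Call:
{"name": "servo_tool", "arguments": {"series": [{"dp": [0,-0.015,0],"grip": -1,"angular": [0,0,0]},{"dp": [0,-0.035,0],"grip": -1,"angular": [0,0,0]},{"dp": [0,-0.06,0],"grip": -1,"angular": [0,0,0]},{"dp": [0,-0.085,0],"grip": -1,"angular": [0,0,0]},{"dp": [0,-0.11,0],"grip": -1,"angular": [0,0,0]},{"dp": [0,-0.13,0],"grip": -1,"angular": [0,0,0]},{"dp": [0,-0.15,0],"grip": -1,"angular": [0,0,0]},{"dp": [0,-0.165,0],"grip": -1,"angular": [0,0,0]},{"dp": [0,-0.175,0],"grip": -1,"angular": [0,0,0]},{"dp": [0,-0.18,0],"grip": -1,"angular": [0,0,0]},{"dp": [0,-0.185,0],"grip": -1,"angular": [0,0,0]},{"dp": [0,-0.185,0],"grip": -1,"angular": [0,0,0]}]}}

```text
clock: 3.03
tcp_pos: [343.6, 300.0, 74.4]
orientation: [0.407, 0.913, 0.003, 0.002]
wrist_force: [15.1, 8.2, -8.0]
width: 9.1
grasp_force: 25.0
```

Call:
{"name": "servo_tool", "arguments": {"series": [{"dp": [0,-0.003,0],"grip": -1,"angular": [0,0,0]},{"dp": [0,-0.006,0],"grip": -1,"angular": [0,0,0]},{"dp": [0,-0.009,0],"grip": -1,"angular": [0,0,0]},{"dp": [0,-0.009,0],"grip": -1,"angular": [0,0,0]},{"dp": [0,-0.009,0],"grip": -1,"angular": [0,0,0]}]}}

```text
clock: 3.45
tcp_pos: [343.4, 299.9, 74.7]
orientation: [0.407, 0.913, 0.007, 0.003]
wrist_force: [32.5, 25.2, -32.8]
width: 9.3
grasp_force: 25.0
```

Call:
{"name": "servo_tool", "arguments": {"series": [{"dp": [0,0.007,0],"grip": -1,"angular": [0,0,0]},{"dp": [0,0.012,0],"grip": -0.15,"angular": [0,0,0]},{"dp": [0,0.012,0],"grip": -0.15,"angular": [0,0,0]},{"dp": [0,0.012,0],"grip": -0.15,"angular": [0,0,0]},{"dp": [0,0.012,0],"grip": -0.15,"angular": [0,0,0]},{"dp": [0,0.012,-0.04],"grip": -0.15,"angular": [0,0,0]},{"dp": [0,0.012,-0.1],"grip": -0.15,"angular": [0,0,0]},{"dp": [0,0.012,-0.16],"grip": -0.15,"angular": [0,0,0]},{"dp": [0,0.012,-0.23],"grip": -0.15,"angular": [0,0,0]},{"dp": [0,0.012,-0.3],"grip": -0.15,"angular": [0,0,0]},{"dp": [0,0.012,-0.3],"grip": -0.15,"angular": [0,0,0]},{"dp": [0,0.012,-0.3],"grip": -0.15,"angular": [0,0,0]}]}}

```text
clock: 4.45
tcp_pos: [342.6, 300.0, 225.2]
orientation: [0.407, 0.914, 0.002, 0.0]
wrist_force: [0.7, 0.2, -0.0]
width: 36.9
grasp_force: 0.0
```

```bash
python3 -c "
from h import *
crop('top','t2',160,200,280,310,5)
crop('side','s2',200,240,360,360,5)
o=ctrl.observe();print(o['clock'],o['tcp_pos'],o['width'],Rn.from_quat(o['orientation']).as_matrix(),o['joints'],o['wrist_force'])"
```

```text
4.55 [341.73696801 299.01641153 222.65965615] 36.974025364544936 [[-6.69233093e-01  7.43051912e-01 -9.61449857e-04]
 [ 7.43052534e-01  6.69232519e-01 -8.76515688e-04]
 [-7.86314868e-06 -1.30100106e-03 -9.99999154e-01]] [-0.903774   -0.03694056  0.08252963  1.91632202  0.00308238  1.2633836
 -0.0890608 ] [ 1.41181655 -0.05423025 -1.14801955]
```

View pics/t2.png

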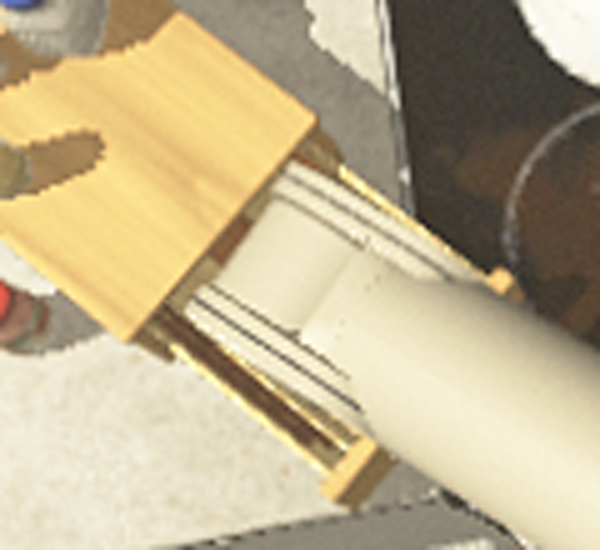

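View pics/s2.png

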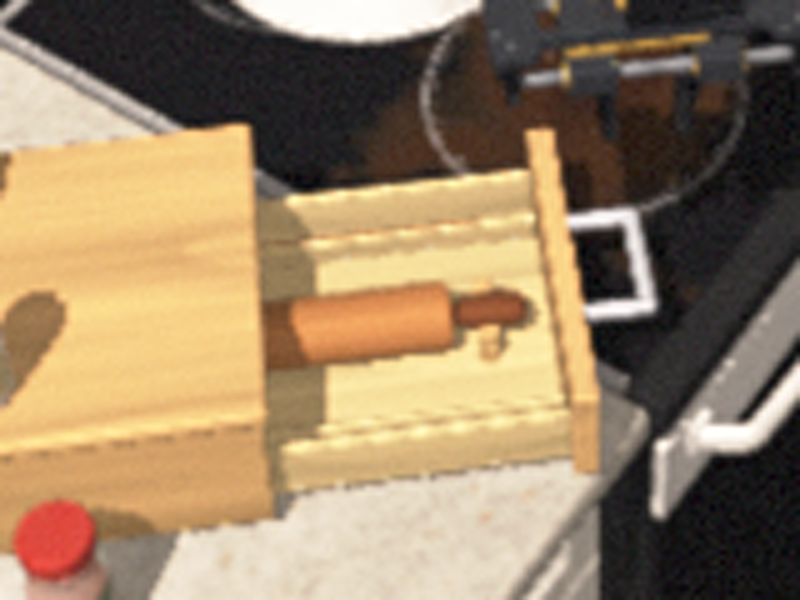

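The top view is blocked by the arm. The side view shows the pin body's near shoulder at crop (450,322), its axis at (340,331), the tip at (530,306), and the panel's front corners at (248,125) and (268,417).

```bash
python3 - <<'E'
from h import *
u=np.array([.7426,.6697]);v=np.array([-.6697,.7426]);O=np.array([343.4,299.9])+243*u
print(O)
for n,a,b,z in(('shoulder',450,322,46),('axis',340,331,46),('tip',530,306,46),('c1',248,125,120),('c2',266,417,120),('h1',632,210,76),('h2',655,308,76),('df1',532,131,88),('df2',578,402,88)):
    p=onz('side',200+a/5,240+b/5,z)[:2];print(n,p.round(1),((p-O)@u).round(1),((p-O)@v).round(1))
E
```

```text
[523.8518 462.6371]
shoulder [428.6 390.1] -119.3 9.9
axis [482.7 434.8] -49.2 6.9
tip [393.3 351.3] -171.5 4.8
c1 [595.2 380.5] -2.1 -108.8
c2 [443.3 546.3] -3.7 116.1
h1 [368.7 269.8] -244.4 -39.3
h2 [314.2 326.9] -246.6 39.6
df1 [455.2 259.4] -187.1 -105.0
df2 [310.7 418.3] -188.0 109.8
```

```bash
cat >> h.py <<'E'
u=np.array([.7426,.6697,0]);v=np.array([-.6697,.7426,0]);O=np.array([523.85,462.64,0]);Z=np.array([0,0,1.])
def tgt(x,l,z,tilt):
    t=np.radians(tilt);xt=np.cos(t)*u+np.sin(t)*Z;zt=np.sin(t)*u-np.cos(t)*Z
    R=np.column_stack([xt,-v,zt]);return O+x*u+l*v+z*Z+2*zt,R
def delta(p0,R0,p,R):
    return (R0.T@(p-p0)/500).round(4),(Rn.from_matrix(R0.T@R).as_rotvec()/2/np.pi).round(4)
E
python3 - <<'E'
from h import *
o=ctrl.observe();p0=o['tcp_pos'];R0=Rn.from_quat(o['orientation']).as_matrix()
p,R=tgt(-65,4,46,18)
print(p,delta(p0,R0,p-110*R[:,2],R))
E
```

```text
[473.36115204 422.49379736  44.09788697] (array([0.0073, 0.2931, 0.1475]), array([-0.0394,  0.0394,  0.2476]))
```

Call:
{"name": "servo_tool", "arguments": {"newtons": 20, "series": [{"dp": [0,0.03,0],"angular": [-0.003,0.003,0.018],"grip": 0.95},{"dp": [0,0.08,0.01],"angular": [-0.006,0.006,0.037],"grip": 0.95},{"dp": [0,0.13,0.03],"angular": [-0.009,0.009,0.056],"grip": 0.95},{"dp": [0,0.18,0.05],"angular": [-0.012,0.012,0.075],"grip": 0.95},{"dp": [0.005,0.22,0.07],"angular": [-0.015,0.015,0.094],"grip": 0.95},{"dp": [0.007,0.26,0.09],"angular": [-0.018,0.018,0.113],"grip": 0.95},{"dp": [0.007,0.293,0.1],"angular": [-0.021,0.021,0.132],"grip": 0.95},{"dp": [0.007,0.293,0.1],"angular": [-0.024,0.024,0.151],"grip": 0.95},{"dp": [0.007,0.293,0.1],"angular": [-0.027,0.027,0.17],"grip": 0.95},{"dp": [0.007,0.293,0.1],"angular": [-0.03,0.03,0.189],"grip": 0.95},{"dp": [0.007,0.293,0.1],"angular": [-0.033,0.033,0.208],"grip": 0.95},{"dp": [0.007,0.293,0.1],"angular": [-0.036,0.036,0.227],"grip": 0.95}]}}

```text
clock: 5.55
tcp_pos: [448.1, 399.0, 171.4]
orientation: [0.899, 0.413, 0.135, -0.052]
wrist_force: [0.3, 0.0, 0.4]
width: 84.7
grasp_force: 0.0
```

```bash
python3 - <<'E'
from h import *
o=ctrl.observe();p0=o['tcp_pos'];R0=Rn.from_quat(o['orientation']).as_matrix()
p,R=tgt(-65,4,46,18)
print(p0,o['width'],o['joints'].round(2),delta(p0,R0,p-90*R[:,2],R))
E
```

```text
[448.10789588 399.03892991 171.39363149] 84.74130655992496 [-0.99  0.13  0.2   1.89 -0.03  0.83 -1.49] (array([-0.0111, -0.0009,  0.0837]), array([-0.0031,  0.0036,  0.0196]))
```

Call:
{"name": "servo_tool", "arguments": {"series": [{"dp": [-0.005,0,0.03],"angular": [-0.002,0.002,0.015],"grip": 0.95},{"dp": [-0.011,0,0.06],"angular": [-0.003,0.0035,0.0195],"grip": 0.95},{"dp": [-0.011,0,0.084],"angular": [-0.003,0.0035,0.0195],"grip": 0.95},{"dp": [-0.011,0,0.084],"angular": [-0.003,0.0035,0.0195],"grip": 0.95},{"dp": [-0.011,0,0.084],"angular": [-0.003,0.0035,0.0195],"grip": 0.95}]}}

```text
clock: 5.97
tcp_pos: [453.5, 404.2, 130.4]
orientation: [0.921, 0.358, 0.145, -0.056]
wrist_force: [-0.8, 0.0, 0.7]
width: 84.9
grasp_force: 0.0
```

```bash
python3 - <<'E'
from h import *
o=ctrl.observe();p0=o['tcp_pos'];R0=Rn.from_quat(o['orientation']).as_matrix()
p,R=tgt(-65,4,46,18)
print(p0,o['width'],delta(p0,R0,p,R))
crop('side','s3',200,220,360,340,5)
E
```

```text
[453.50516764 404.18928694 130.38667906] 84.91593541985351 (array([-0.0017, -0.0004,  0.1808]), array([-0.0002,  0.0002,  0.0013]))
```

View pics/s3.png

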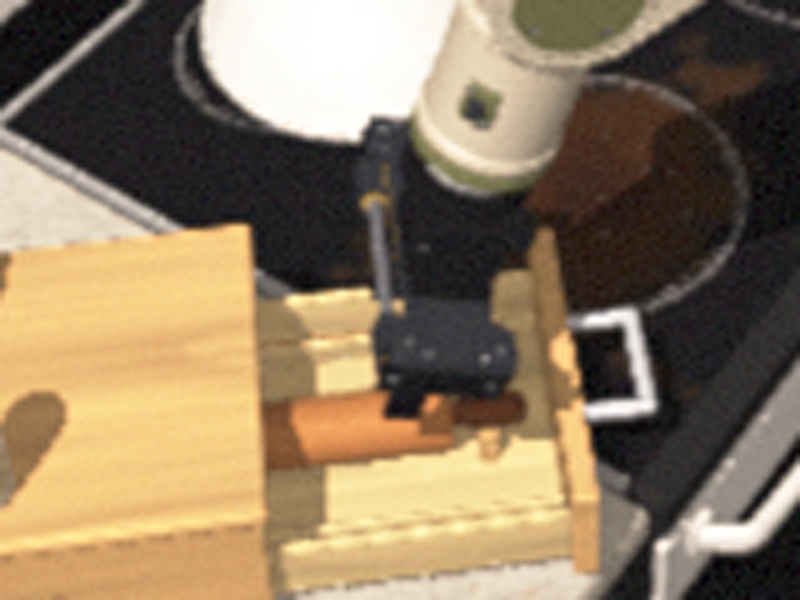

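The gripper is over the pin body at crop (410,400), tilted back and clear of the panel and drawer front. I'll go down.

Call:
{"name": "servo_tool", "arguments": {"series": [{"dp": [-0.001,0,0.03],"angular": [0,0,0.001],"grip": 0.95},{"dp": [-0.001,0,0.06],"angular": [0,0,0.001],"grip": 0.95},{"dp": [-0.001,0,0.09],"angular": [0,0,0.001],"grip": 0.95},{"dp": [-0.001,0,0.12],"angular": [0,0,0.001],"grip": 0.95},{"dp": [-0.001,0,0.145],"angular": [0,0,0.001],"grip": 0.95},{"dp": [-0.001,0,0.165],"angular": [0,0,0.001],"grip": 0.95},{"dp": [-0.001,0,0.18],"angular": [0,0,0.001],"grip": 0.95},{"dp": [-0.001,0,0.18],"angular": [0,0,0.001],"grip": 0.95}]}}

```text
clock: 6.68
tcp_pos: [474.2, 423.1, 45.0]
orientation: [0.922, 0.355, 0.146, -0.057]
wrist_force: [-0.5, 0.1, 0.1]
width: 85.0
grasp_force: 0.0
```

Call:
{"name": "servo_tool", "arguments": {"newtons": 8, "series": [{"dp": [0,0,0],"angular": [0,0,0],"grip": -1},{"dp": [0,0,0],"angular": [0,0,0],"grip": -1},{"dp": [0,0,0],"angular": [0,0,0],"grip": -1},{"dp": [0,0,0],"angular": [0,0,0],"grip": -1},{"dp": [0,0,0],"angular": [0,0,0],"grip": -1},{"dp": [0,0,0],"angular": [0,0,0],"grip": -1}]}}

```text
clock: 7.18
tcp_pos: [474.3, 423.4, 46.4]
orientation: [0.922, 0.355, 0.147, -0.057]
wrist_force: [-0.1, -0.0, 0.6]
width: 52.9
grasp_force: 0.0
```

```bash
python3 - <<'E'
from h import *
o=ctrl.observe();f=o['wrist_force'];print(o['tcp_pos'],o['width'],o['grasp_force'],f@u,f@v,f[2])
E
```

```text
[474.26574824 423.44861767  46.43277596] 52.91984559149776 0.0 -0.11467040534904074 0.06486499677333982 0.6416111808960014
```

Call:
{"name": "servo_tool", "arguments": {"newtons": 8, "series": [{"dp": [0,0,0],"angular": [0,0,0],"grip": -1},{"dp": [0,0,0],"angular": [0,0,0],"grip": -1},{"dp": [0,0,0],"angular": [0,0,0],"grip": -1},{"dp": [0,0,0],"angular": [0,0,0],"grip": -1}]}}

```text
clock: 7.52
tcp_pos: [474.3, 423.3, 46.2]
orientation: [0.922, 0.355, 0.147, -0.057]
wrist_force: [-0.2, -0.5, 1.8]
width: 43.5
grasp_force: 8.0
```

```bash
python3 - <<'E'
from h import *
o=ctrl.observe();f=o['wrist_force'];print(o['tcp_pos'],o['width'],o['grasp_force'],f@u,f@v,f[2])
E
```

```text
[474.29469356 423.30059758  46.20134498] 43.4931236987337 8.001093147893243 -0.5240072560184362 -0.24052827929666318 1.803819627284546
```

```bash
python3 - <<'E'
import numpy as np
c,s=np.cos(np.radians(18)),np.sin(np.radians(18))
for t in range(2,20,2):
    a=np.radians(t);du=147*(1-np.cos(a));dz=147*np.sin(a)+2*t/18
    print(t,round((du*c+dz*s)/500,4),round((du*s-dz*c)/500,4),round(-t/360,4))
E
```

```text
2 0.0035 -0.0101 -0.0056
4 0.0073 -0.0201 -0.0111
6 0.0114 -0.03 -0.0167
8 0.0159 -0.0397 -0.0222
10 0.0207 -0.0493 -0.0278
12 0.0258 -0.0587 -0.0333
14 0.0312 -0.0679 -0.0389
16 0.037 -0.0769 -0.0444
18 0.043 -0.0858 -0.05
```

Call:
{"name": "servo_tool", "arguments": {"newtons": 45, "series": [{"dp": [0,0,0],"angular": [0,0,0],"grip": -1},{"dp": [0,0,0],"angular": [0,0,0],"grip": -1},{"dp": [0,0,0],"angular": [0,0,0],"grip": -1}]}}

```text
clock: 7.77
tcp_pos: [474.3, 423.3, 46.2]
orientation: [0.922, 0.355, 0.147, -0.057]
wrist_force: [-0.9, -1.5, 3.1]
width: 42.9
grasp_force: 45.0
```

Call:
{"name": "servo_tool", "arguments": {"series": [{"dp": [0.0035,0,-0.01],"angular": [0,-0.0056,0],"grip": -1},{"dp": [0.0073,0,-0.02],"angular": [0,-0.0111,0],"grip": -1},{"dp": [0.0114,0,-0.03],"angular": [0,-0.0167,0],"grip": -1},{"dp": [0.0159,0,-0.04],"angular": [0,-0.0222,0],"grip": -1},{"dp": [0.0207,0,-0.049],"angular": [0,-0.0278,0],"grip": -1},{"dp": [0.0207,0,-0.049],"angular": [0,-0.0278,0],"grip": -1}]}}

```text
clock: 8.27
tcp_pos: [476.7, 425.6, 73.3]
orientation: [0.931, 0.358, 0.066, -0.026]
wrist_force: [0.2, 1.2, -2.4]
width: 42.9
grasp_force: 45.0
```

Call:
{"name": "servo_tool", "arguments": {"series": [{"dp": [0.004,0,-0.01],"angular": [0,-0.0056,0],"grip": -1},{"dp": [0.008,0,-0.02],"angular": [0,-0.0111,0],"grip": -1},{"dp": [0.012,0,-0.03],"angular": [0,-0.0167,0],"grip": -1},{"dp": [0.0156,0,-0.04],"angular": [0,-0.0222,0],"grip": -1},{"dp": [0.0156,0,-0.04],"angular": [0,-0.0222,0],"grip": -1},{"dp": [0.0156,0,-0.04],"angular": [0,-0.0222,0],"grip": -1},{"dp": [0.0156,0,-0.04],"angular": [0,-0.0222,0],"grip": -1}]}}

```text
clock: 8.85
tcp_pos: [479.2, 427.7, 92.5]
orientation: [0.933, 0.359, 0.001, -0.001]
wrist_force: [0.8, 0.8, -2.8]
width: 42.9
grasp_force: 45.0
```

```bash
python3 - <<'E'
from h import *
o=ctrl.observe();f=o['wrist_force'];R=Rn.from_quat(o['orientation']).as_matrix();d=o['tcp_pos']-O
print(d@u,d@v,d[2],f@u,f@v,f[2],np.degrees(np.arcsin(R[2,0])),o['wrist_torque'])
crop('side','s4',200,220,360,340,5)
E
```

```text
-56.57849149239656 3.9396067311022813 92.52358279736863 1.1668556841764253 0.02851948572249323 -2.826260856889786 0.1261435413464231 [ 0.08091358 -0.07907974 -0.04430275]
```

View pics/s4.png

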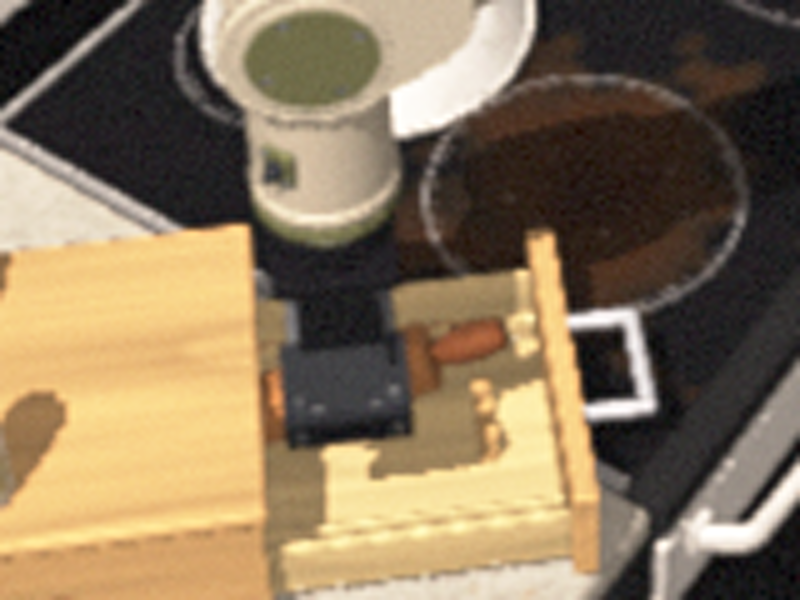

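The pin slants up, with its near tip at crop (500,335) raised above the drawer front. The wrist force is only the pin's weight, so I'll draw it along its axis.

Call:
{"name": "servo_tool", "arguments": {"series": [{"dp": [-0.01,0,-0.0033],"angular": [0,0,0],"grip": -1},{"dp": [-0.025,0,-0.008],"angular": [0,0,0],"grip": -1},{"dp": [-0.045,0,-0.0146],"angular": [0,0,0],"grip": -1},{"dp": [-0.065,0,-0.021],"angular": [0,0,0],"grip": -1},{"dp": [-0.085,0,-0.0276],"angular": [0,0,0],"grip": -1},{"dp": [-0.1,0,-0.0325],"angular": [0,0,0],"grip": -1},{"dp": [-0.11,0,-0.0357],"angular": [0,0,0],"grip": -1},{"dp": [-0.11,0,-0.0357],"angular": [0,0,0],"grip": -1}]}}

```text
clock: 9.57
tcp_pos: [438.2, 390.5, 111.7]
orientation: [0.933, 0.359, 0.001, -0.001]
wrist_force: [1.1, 0.2, -2.4]
width: 43.1
grasp_force: 45.0
```

Call:
{"name": "servo_tool", "arguments": {"series": [{"dp": [-0.01,0,-0.0033],"angular": [0,0,0],"grip": -1},{"dp": [-0.025,0,-0.008],"angular": [0,0,0],"grip": -1},{"dp": [-0.045,0,-0.0146],"angular": [0,0,0],"grip": -1},{"dp": [-0.065,0,-0.021],"angular": [0,0,0],"grip": -1},{"dp": [-0.085,0,-0.0276],"angular": [0,0,0],"grip": -1},{"dp": [-0.105,0,-0.034],"angular": [0,0,0],"grip": -1},{"dp": [-0.125,0,-0.0406],"angular": [0,0,0],"grip": -1},{"dp": [-0.145,0,-0.047],"angular": [0,0,0],"grip": -1},{"dp": [-0.165,0,-0.0536],"angular": [0,0,0],"grip": -1},{"dp": [-0.18,0,-0.0585],"angular": [0,0,0],"grip": -1},{"dp": [-0.18,0,-0.0585],"angular": [0,0,0],"grip": -1},{"dp": [-0.18,0,-0.0585],"angular": [0,0,0],"grip": -1}]}}

```text
clock: 10.57
tcp_pos: [371.9, 330.8, 140.7]
orientation: [0.933, 0.359, 0.001, -0.001]
wrist_force: [-0.1, -0.2, -2.7]
width: 42.9
grasp_force: 45.0
```

```bash
python3 - <<'E'
from h import *
o=ctrl.observe();f=o['wrist_force'];d=o['tcp_pos']-O
print(d@u,d@v,d[2],f@u,f@v,f[2],o['joints'])
crop('side','s5',200,200,400,340,4)
E
```

```text
-201.13594526897174 3.8003634777341886 140.67579907719397 -0.19108422713429382 -0.04253548115130078 -2.7144003938579986 [-0.99910492  0.13069291  0.19494486  1.92670758 -0.03033708  1.08405959
 -1.62727049]
```

View pics/s5.png

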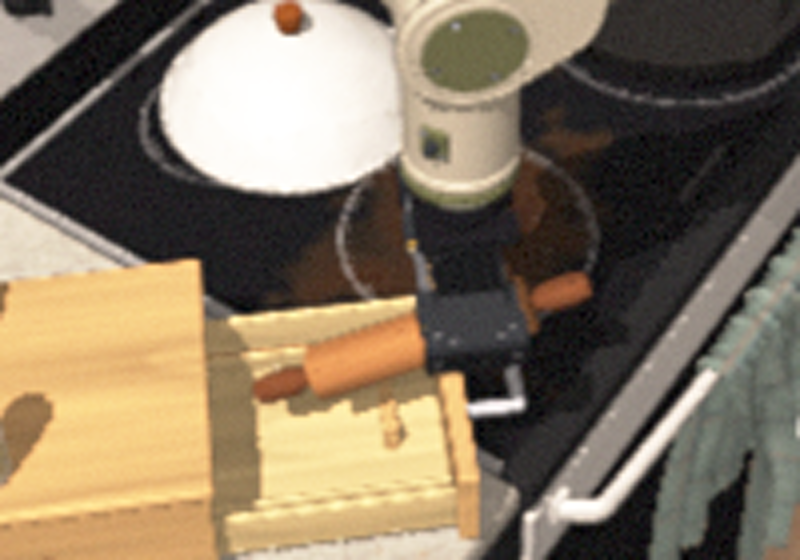

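The pin is clear of the top panel; its far handle at crop (270,385) is in front of the panel edge. Next I lift and level it.

Call:
{"name": "servo_tool", "arguments": {"series": [{"dp": [0,0,-0.02],"angular": [0,0,0],"grip": -1},{"dp": [0,0,-0.05],"angular": [0,0,0],"grip": -1},{"dp": [0,0,-0.085],"angular": [0,0.005,0],"grip": -1},{"dp": [0,0,-0.12],"angular": [0,0.012,0],"grip": -1},{"dp": [0,0,-0.155],"angular": [0,0.019,0],"grip": -1},{"dp": [0,0,-0.19],"angular": [0,0.026,0],"grip": -1},{"dp": [0,0,-0.22],"angular": [0,0.033,0],"grip": -1},{"dp": [0,0,-0.25],"angular": [0,0.04,0],"grip": -1},{"dp": [0,0,-0.27],"angular": [0,0.046,0],"grip": -1},{"dp": [0,0,-0.28],"angular": [0,0.05,0],"grip": -1},{"dp": [0,0,-0.28],"angular": [0,0.05,0],"grip": -1},{"dp": [0,0,-0.28],"angular": [0,0.05,0],"grip": -1}]}}

```text
clock: 11.62
tcp_pos: [371.8, 330.2, 280.2]
orientation: [0.922, 0.355, 0.146, -0.057]
wrist_force: [0.0, 0.3, -2.9]
width: 42.6
grasp_force: 45.0
```

Call:
{"name": "servo_tool", "arguments": {"series": [{"dp": [0,0,0],"angular": [0,0,0],"grip": -1},{"dp": [0,0,0],"angular": [0,0,0],"grip": -1},{"dp": [0,0,0],"angular": [0,0,0],"grip": -1},{"dp": [0,0,0],"angular": [0,0,0],"grip": -1},{"dp": [0,0,0],"angular": [0,0,0],"grip": -1},{"dp": [0,0,0],"angular": [0,0,0],"grip": -1}]}}

```text
clock: 12.12
tcp_pos: [372.0, 330.4, 280.1]
orientation: [0.922, 0.355, 0.146, -0.057]
wrist_force: [-0.0, -0.4, -2.9]
width: 42.9
grasp_force: 45.0
```

```bash
python3 - <<'E'
from h import *
o=ctrl.observe();f=o['wrist_force'];d=o['tcp_pos']-O;R=Rn.from_quat(o['orientation']).as_matrix()
print(o['clock'],d@u,d@v,d[2],f,np.degrees(np.arcsin(R[2,0])),o['grasp_force'],abs(o['qd']).max())
g=o['tcp_pos']-2*R[:,2]
print((proj('side',[g-105*u,g+175*u,g+35*u])-[200,180])*4)
crop('side','s6',200,180,400,330,4)
E
```

```text
12.1167 -201.35552289289018 3.5040582709184744 280.14823226362813 [-0.02675602 -0.36713123 -2.91049128] 18.074471557812007 44.997740535764024 0.00200535507957471
[[602.75895265 265.28011083]
 [219.18334142 305.74191364]
 [413.05400024 285.27808703]]
```

View pics/s6.png

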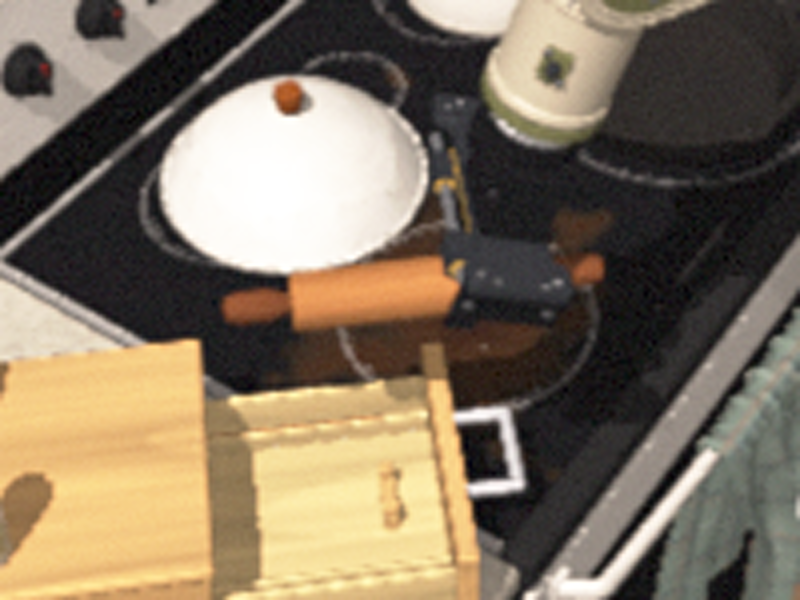

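The pin's ends at crop (603,268) and (222,305) match the projection of a level pin at about 280 mm. The drawer is open and nothing touches the pin, so I'm handing the job in.

```bash
python3 -c "
from workcell import ctrl
print(ctrl.finish_job())"
```

```text
the job is handed in; nothing more can be done
None
```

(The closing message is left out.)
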